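# Lay out the dapping punches in working order

## Robot

A 6-joint arm with a two-finger parallel gripper is mounted at the origin on a cart in front of the work surface, level with it; the furniture and walls round the work are solid. World frame = base frame: x ahead of the robot, y to its left, z up, the work surface at z = 0. Lengths are in mm, angles in degrees, forces in N, time in s.
With the tool pointing down it reaches from about 350 to 925 mm from the base axis. Payload 6.4 kg.
Tool frame: the origin (TCP) lies between the finger pads; the fingertips stand 14 mm ahead of it and the grasp point (between the pads) lies 5 mm behind it; z points along the fingers, y is the line along which they close (so a half turn about z gives the same grasp; the last joint's range is limited). The gripper opens to 85 mm and grips with 20 to 120 N. Pads are 22 mm wide; open, the fingers measure 114 mm over their backs; the gripper's body (76 mm by 85 mm) begins 54 mm behind the grasp point. The pads swing forward as they close: fully open they stand 13 mm farther back than shut.
Start: joints at [61.816, 14.043, 89.255, -0, 76.702, -9.975], TCP at [203.108, 617.464, 245.29] pointing down, gripper open.
Joint ranges: [-179.41, 179.41], [-58.25, 129.5], [7.25, 145.43], [-54.29, 234.29], [11.92, 165.04], [-157.13, 157.13]. Speed limits (degrees/s): [147.25, 147.25, 180, 180, 180, 180].

## Interface

Orientations are given as [roll, pitch, yaw] about the fixed x, y, z axes, in that order (R = Rz(yaw) Ry(pitch) Rx(roll)).
In Python, from workcell import read_state, get_image, job_done gives the robot as it stands.
- The arm moves only by the tool drive_tool, never from a script. Its argument "series" is a list of rows, each an object with "delta_pos": the shift along the tool's x, y, z in mm, a list of three; "dr": the turn, a rotation vector about the tool's x, y, z in rad, a list of three; "grip": the opening, from 0 (shut) to 1 (fully open). A call has 1 to 20 rows; each row shifts and turns the commanded pose from where the row before left it, along the tool's axes as they then stand; what a row does not reach is not made up. A row lasts 1/10 s, in which the tool goes at most 50 mm and 8.59 degrees, less where a joint would pass 70% of its speed; a pose out of reach is approached as far as the arm can. A call is refused whole if a number of a shift passes 50 or a number of a turn 0.15, either way. A call with a gripper value outside its range is refused whole. The fingers move at their own pace and stop on an object; the grip force is fixed at half the most. Time passes only in rows, so rows that do not move let the fingers close. It gives the time, the measured TCP pose, the force, the opening and the grip force at its end, in the units of the state.
- read_state(): the state, without advancing time (a new reading comes with each control period).
- get_image(name): name is "scene" or "top" or "wrist"; returns a dict with "img" (384x512x3 uint8, red, green, blue), "K" (3x3 intrinsics, pixels), "R" (3x3) and "t" (3): a world point X has camera coordinates R X + t; the wrist camera has in their place "hand_eye" (4x4, takes a point from camera to tool coordinates, whose origin is the TCP and whose axes are the flange's). Camera axes: x right, y down, z forward; pixel columns grow to the right and rows downward; lengths in mm; the calibration is good to about 2 mm. A picture is of the moment at which its call begins: read the wrist's pose just before it. There is no depth.
- job_done(): hands the job in; it is judged then, once.
The state is a dict: "time_s": time; "joint_positions": joint angles; "qvel": joint speeds; "joint_efforts": joint torques, N m; "ee_pos": TCP position; "tool_rot": TCP orientation; "wrist_force": force on the tool from outside, world axes, zero at the start; "moment": the same for the moment, N m; "finger_gap": opening from 0.0 (shut) to 1.0 (fully open); "finger_force": force on a finger pad.
Only numpy, scipy, OpenCV 4.12 (cv2) and the standard library are available. Lean on these libraries where they do the work, as an engineer would, in place of code of your own. Each camera call takes 0.05 s, during which the arm holds its last target. There are 200 camera calls.

## Task

A disc is to be domed, from the largest hollow down to the smallest. Lay the four dapping punches across the notched wooden rest in working order, one to a notch, the largest ball in the notch at the end beside the brass dapping block and each next one smaller; every ball just beyond the far rail, the struck end towards you. Leave the dapping block, the steel bench block and the hammer where they are.

Things in the scene. Friction and masses are not known exactly. Their poses are not given: they have to be found in the camera images.
- punch_a: steel dapping punch with the largest ball: 30 mm ball on a tapered neck and an octagonal bar 14 mm across flats. Origin: ball's centre; x points along the axis out through the ball. Plain bar 35 to 130 mm behind the origin, struck end at 130; grip it 68 mm behind. 110 to 290 g. Starts loose on the bench, lying crosswise with the ball to the robot's left, within 15 degrees.
- punch_b: steel dapping punch with the second largest ball: 24 mm ball on a tapered neck and an octagonal bar 14 mm across flats. Origin: ball's centre; x points along the axis out through the ball. Plain bar 35 to 130 mm behind the origin, struck end at 130; grip it 68 mm behind. 110 to 290 g. Starts loose on the bench, lying crosswise with the ball to the robot's left, within 15 degrees.
- punch_c: steel dapping punch with the third largest ball: 18 mm ball on a tapered neck and an octagonal bar 14 mm across flats. Origin: ball's centre; x points along the axis out through the ball. Plain bar 35 to 130 mm behind the origin, struck end at 130; grip it 68 mm behind. 110 to 290 g. Starts loose on the bench, lying crosswise with the ball to the robot's left, within 15 degrees.
- punch_d: steel dapping punch with the smallest ball: 12 mm ball on a tapered neck and an octagonal bar 14 mm across flats. Origin: ball's centre; x points along the axis out through the ball. Plain bar 35 to 130 mm behind the origin, struck end at 130; grip it 68 mm behind. 110 to 290 g. Starts loose on the bench, lying crosswise with the ball to the robot's left, within 15 degrees.
- rest: fixed rest of wood: board 104 x 222 x 8 mm, two notched rails along y at x = -36 and +36 mm, 12 thick, open between. Four notches in each, at y = -72, -24, 24, 72: floor z = 22, 22 wide, rounded to 38 wide at the top, z = 38. A punch lies across both rails, axis at z = 29, ball's centre at x = +68. Origin: centre of underside, x away from the robot, z up; turned up to 8 degrees.
- dapping_block: loose brass dapping block: a 44 mm cube with round hollows, 0.5 kg, standing beyond one end of the rest (which end varies), its centre 154 to 170 mm from the rest's centre. Origin: centre of its underside. It shows which end of the rest takes the largest punch; not to be moved.
- bench_block: loose flat steel bench block, 65 x 65 x 19 mm, standing beyond the other end of the rest. (Behind the left end of the rest, from about x = 0.70, y = 0.27 of the robot, stands a fixed iron mortar over 0.1 m tall.) Origin: centre of its underside. Not to be moved.
- hammer: loose jeweller's hammer with a wooden handle, 85 x 205 x 30 mm, lying crosswise at the right in front of a fixed green rolling mill over 0.2 m tall (it stands from about x = 0.63, y = -0.02 of the robot to the right and back; swing round it). Origin: centre of its underside. Not to be moved.

How it is judged (in metres and radians):
At the end, for the whole second after the job is handed in: All four punches at rest in the notches, largest ball beside the dapping block, then falling in size. Each ball's centre is within 9 mm of its notch's middle along the rest, 47 to 85 mm beyond the rest's centre line, 24 to 34 mm above its underside; each axis square to the rails within 8 degrees (((y of dapping_block in the frame of rest above 0 m and (x of punch_a in the frame of rest between 0.047 and 0.085 m and y of punch_a in the frame of rest between 0.063 and 0.081 m and z of punch_a in the frame of rest between 0.024 and 0.034 m and angle between the x axis of punch_a and the x axis of rest, either way round below 0.14 rad and linear speed of punch_a below 0.02 m/s) and (x of punch_b in the frame of rest between 0.047 and 0.085 m and y of punch_b in the frame of rest between 0.015 and 0.033 m and z of punch_b in the frame of rest between 0.024 and 0.034 m and angle between the x axis of punch_b and the x axis of rest, either way round below 0.14 rad and linear speed of punch_b below 0.02 m/s) and (x of punch_c in the frame of rest between 0.047 and 0.085 m and y of punch_c in the frame of rest between -0.033 and -0.015 m and z of punch_c in the frame of rest between 0.024 and 0.034 m and angle between the x axis of punch_c and the x axis of rest, either way round below 0.14 rad and linear speed of punch_c below 0.02 m/s) and (x of punch_d in the frame of rest between 0.047 and 0.085 m and y of punch_d in the frame of rest between -0.081 and -0.063 m and z of punch_d in the frame of rest between 0.024 and 0.034 m and angle between the x axis of punch_d and the x axis of rest, either way round below 0.14 rad and linear speed of punch_d below 0.02 m/s)) or (y of dapping_block in the frame of rest below 0 m and (x of punch_a in the frame of rest between 0.047 and 0.085 m and y of punch_a in the frame of rest between -0.081 and -0.063 m and z of punch_a in the frame of rest between 0.024 and 0.034 m and angle between the x axis of punch_a and the x axis of rest, either way round below 0.14 rad and linear speed of punch_a below 0.02 m/s) and (x of punch_b in the frame of rest between 0.047 and 0.085 m and y of punch_b in the frame of rest between -0.033 and -0.015 m and z of punch_b in the frame of rest between 0.024 and 0.034 m and angle between the x axis of punch_b and the x axis of rest, either way round below 0.14 rad and linear speed of punch_b below 0.02 m/s) and (x of punch_c in the frame of rest between 0.047 and 0.085 m and y of punch_c in the frame of rest between 0.015 and 0.033 m and z of punch_c in the frame of rest between 0.024 and 0.034 m and angle between the x axis of punch_c and the x axis of rest, either way round below 0.14 rad and linear speed of punch_c below 0.02 m/s) and (x of punch_d in the frame of rest between 0.047 and 0.085 m and y of punch_d in the frame of rest between 0.063 and 0.081 m and z of punch_d in the frame of rest between 0.024 and 0.034 m and angle between the x axis of punch_d and the x axis of rest, either way round below 0.14 rad and linear speed of punch_d below 0.02 m/s)))); the robot touches nothing.
It fails at once if the dapping block is shifted by more than 25 mm (distance of dapping_block from where it was at the start of the episode above 0.025 m).
It fails at once if the bench block is shifted by more than 25 mm (distance of bench_block from where it was at the start of the episode above 0.025 m).
It fails at once if the hammer is shifted by more than 25 mm (distance of hammer from where it was at the start of the episode above 0.025 m).
It also fails if it takes over 118 s, if anything falls off the work surface, if the arm or the gripper's body presses on something with over 40 N, if the wrist force passes 120 N, or if a joint passes its speed limit or range.

## Working session

There is one attempt and no reset: what is moved stays moved. The work goes in short steps, Python scripts to look and compute and a tool call to move; the robot and the scene stay as the last step left them, time stands still between calls to the robot, and variables do not carry over. Pictures are saved under pics/ and viewed, at most 14 in all, crops included, and the job is handed in when it is done.

Besides the shell and the picture viewer there is one more tool, called after "Call:" in YAML: its name, and indented under it one key for each argument. drive_tool: Moves the arm, as the interface text tells. Its arguments: {"type":"object","properties":{"series":{"type":"array","items":{"type":"object","properties":{"delta_pos":{"type":"array","items":{"type":"number"}},"dr":{"type":"array","items":{"type":"number"}},"grip":{"type":"number"}}}}},"required":["series"]}

```bash
mkdir -p pics
python3 - <<'E'
from workcell import *
import cv2,pickle
s=read_state();print(s)
d={n:get_image(n) for n in("scene","top")}
pickle.dump(d,open('im0.pkl','wb'))
for n in d:
    cv2.imwrite(f'pics/{n}0.png',cv2.resize(d[n]['img'][:,:,::-1],(800,600),interpolation=cv2.INTER_CUBIC));print(d[n]['K'],d[n]['R'],d[n]['t'])
E
```

```text
{'time_s': 0.0, 'joint_positions': array([ 6.18174819e+01,  1.40842742e+01,  8.93263588e+01,  1.60452560e-03,
        7.67013708e+01, -9.97381833e+00]), 'qvel': array([-0.01424375,  0.02874112,  0.17298048, -0.01508723,  0.04662124,
        0.03604805]), 'joint_efforts': array([-2.66739837e-03, -4.29503167e+01, -3.26125646e+01, -2.74176446e-04,
        5.36290536e-03, -1.34595004e-05]), 'ee_pos': array([202.82653378, 616.97799936, 244.16498055]), 'tool_rot': array([-1.79889959e+02, -2.09360290e-02,  1.61790910e+02]), 'wrist_force': array([-1.42592335,  0.62931258,  0.03220716]), 'moment': array([ 0.0177254 ,  0.03526353, -0.00549344]), 'finger_force': 0.0, 'finger_gap': 1.0003836711264351}
[[348.90517455   0.         262.43972082]
 [  0.         348.90517455 186.27977083]
 [  0.           0.           1.        ]] [[ 0.8815027  -0.47211065 -0.00803293]
 [-0.30236399 -0.5513295  -0.77756787]
 [ 0.36266928  0.68785705 -0.6287477 ]] [-417.50222293  235.52624549  673.98257777]
[[401.26435111   0.         258.17228715]
 [  0.         401.26435111 186.14163243]
 [  0.           0.           1.        ]] [[ 0.02107292 -0.99964221  0.01647368]
 [-0.99508888 -0.02256522 -0.0963791 ]
 [ 0.09671635 -0.01436179 -0.99520836]] [ 56.08432937 536.8582773  971.50029423]
```

View pics/top0.png

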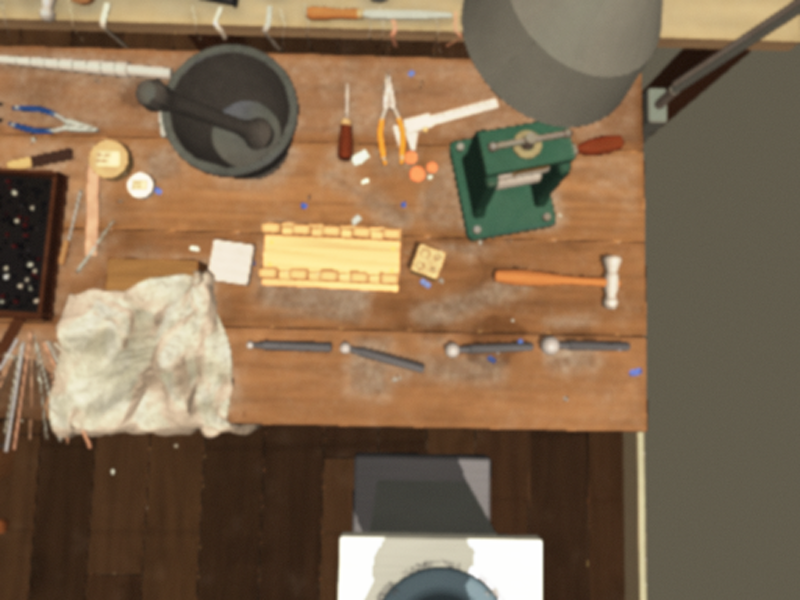

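View pics/scene0.png

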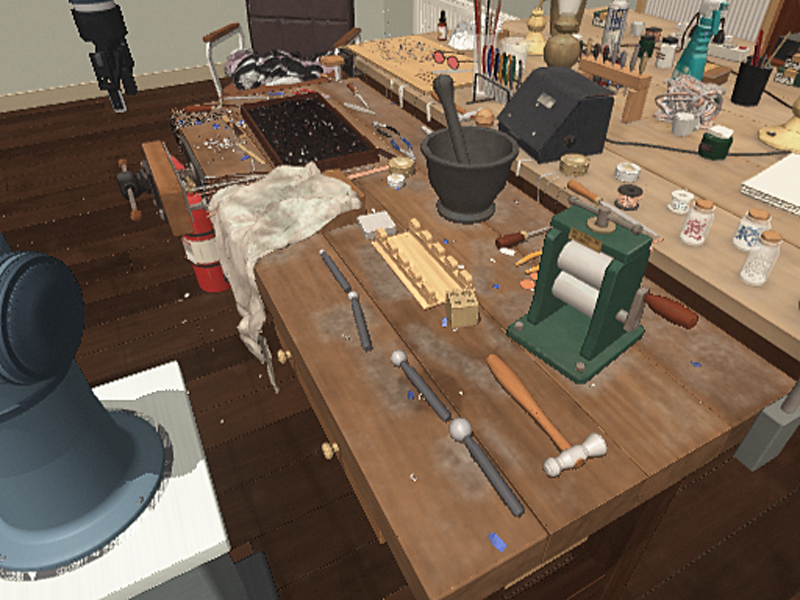

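The top view (800×600 scale) shows the punches in a row at v≈345, with balls at u≈250 (d), 347 (c), 452 (b) and 550 (a). The rest is at u 262–400, v 225–290. The dapping block is at (428,262), at the right (−y) end, so a goes in the rightmost notch. The scene view confirms the sizes.

```bash
cat > h.py <<'E'
import numpy as np,cv2,pickle
from scipy.spatial.transform import Rotation as Ro
def cast(c,uv,z):
    uv=np.atleast_2d(uv).astype(float); d=np.c_[uv,np.ones(len(uv))]@np.linalg.inv(c['K']).T@c['R']
    o=-c['R'].T@c['t']; return o+d*((z-o[2])/d[:,2])[:,None]
def wristcam(st,im):
    T=np.eye(4);T[:3,:3]=Ro.from_euler('xyz',st['tool_rot'],degrees=True).as_matrix();T[:3,3]=st['ee_pos']
    W=np.linalg.inv(T@im['hand_eye']); return dict(K=im['K'],R=W[:3,:3],t=W[:3,3],img=im['img'])
def blobs(m,amin):
    n,l,s,c=cv2.connectedComponentsWithStats(m.astype(np.uint8)); return [(l==i,s[i],c[i]) for i in range(1,n) if s[i][4]>=amin]
E
python3 - <<'E'
from h import *
c=pickle.load(open('im0.pkl','rb'))['top']
hsv=cv2.cvtColor(c['img'],cv2.COLOR_RGB2HSV);H,S,V=[hsv[...,i].astype(int) for i in range(3)]
box=np.zeros(H.shape,bool);box[205:245,150:410]=1
for nm,m in(('bar',box&(S<80)&(V<110)),('ball',box&(S<60)&(V>130))):
  for b,s,ct in blobs(m,8 if nm=='ball' else 60):
    p=cast(c,np.argwhere(b)[:,::-1],9.);mu=p.mean(0);w,v=np.linalg.eigh(np.cov(p[:,:2].T));e=v[:,1]*np.sign(v[1,1])
    q=(p-mu)[:,:2]@e; print(nm,s,mu.round(1),'ang',np.degrees(np.arctan2(e[1],e[0])).round(1),'ext',q.min().round(),q.max().round())
for nm,(v0,v1,u0,u1),z,f in(('rest',(135,195,160,262),38,lambda:(S>70)&(V>190)),('block',(150,182,258,290),44,lambda:(S>70)&(V>150)&(H>17)),('bench',(150,185,125,165),19,lambda:(S<60)&(V>180))):
  bx=np.zeros(H.shape,bool);bx[v0:v1,u0:u1]=1
  for b,s,ct in blobs(bx&f(),80):
    r=cv2.minAreaRect(cast(c,np.argwhere(b)[:,::-1],z)[:,:2].astype(np.float32));print(nm,s,r)
E
```

```text
bar [163 219  49   3  84] [449. 239.   9.] ang 89.8 ext -55.0 64.0
bar [295 218  45   8 109] [451.9 -77.6   9. ] ang 94.8 ext -60.0 51.0
bar [359 218  43   5 121] [ 458.5 -240.4    9. ] ang 90.6 ext -54.0 52.0
bar [226 222  45  13  98] [432.1  91.1   9. ] ang 76.4 ext -57.0 57.0
ball [347 216  12  11  94] [ 454.7 -170.9    9. ] ang 89.9 ext -14.0 13.0
ball [159 219   4   4  13] [445.7 310.1   9. ] ang 118.8 ext -4.0 4.0
ball [218 220   7   6  32] [443.8 158.5   9. ] ang 69.6 ext -8.0 7.0
ball [286 220   9   8  57] [444.7 -12.7   9. ] ang 87.1 ext -12.0 9.0
ball [402 235   8   6  17] [ 415.3 -304.5    9. ] ang 116.9 ext -12.0 9.0
rest [ 165  141   92   47 3719] ((587.3958740234375, 185.054931640625), (223.03321838378906, 106.21348571777344), 88.56449890136719)
block [264 157  21  22 310] ((581.324462890625, 31.62759780883789), (44.1691780090332, 45.41713333129883), 72.86678314208984)
bench [134 154  28  28 639] ((577.3844604492188, 345.9385070800781), (64.86632537841797, 65.08082580566406), 83.12696838378906)
```

Call:
drive_tool:
  series:
    - {"delta_pos":[0,0,0],"dr":[0,0,0.1392],"grip":1}
    - {"delta_pos":[0,0,0],"dr":[0,0,0.1392],"grip":1}
    - {"delta_pos":[0,0,0],"dr":[0,0,0.1392],"grip":1}
    - {"delta_pos":[0,0,0],"dr":[0,0,0.1392],"grip":1}
    - {"delta_pos":[0,0,0],"dr":[0,0,0.1392],"grip":1}
    - {"delta_pos":[0,0,0],"dr":[0,0,0.1392],"grip":1}
    - {"delta_pos":[0,0,0],"dr":[0,0,0.1392],"grip":1}
    - {"delta_pos":[0,0,0],"dr":[0,0,0.1392],"grip":1}
    - {"delta_pos":[0,0,0],"dr":[0,0,0.1392],"grip":1}

```text
time_s: 1.0
ee_pos: [203.0, 617.2, 244.6]
tool_rot: [-180.0, 0.1, 89.7]
wrist_force: [0.1, -0.7, 0.2]
finger_gap: 1.002
finger_force: 0.0
```

Call:
drive_tool:
  series:
    - {"delta_pos":[-40,28,0],"dr":[0,0,0],"grip":1}
    - {"delta_pos":[-40,28,0],"dr":[0,0,0],"grip":1}
    - {"delta_pos":[-40,28,0],"dr":[0,0,0],"grip":1}
    - {"delta_pos":[-40,28,0],"dr":[0,0,0],"grip":1}
    - {"delta_pos":[-40,28,0],"dr":[0,0,0],"grip":1}
    - {"delta_pos":[-40,28,0],"dr":[0,0,0],"grip":1}
    - {"delta_pos":[-40,28,0],"dr":[0,0,0],"grip":1}
    - {"delta_pos":[-40,28,0],"dr":[0,0,0],"grip":1}
    - {"delta_pos":[-40,28,0],"dr":[0,0,0],"grip":1}
    - {"delta_pos":[-40,28,0],"dr":[0,0,0],"grip":1}
    - {"delta_pos":[0,0,0],"dr":[0,0,0],"grip":1}
    - {"delta_pos":[0,0,0],"dr":[0,0,0],"grip":1}

```text
time_s: 2.2
ee_pos: [483.4, 216.6, 244.8]
tool_rot: [-179.9, -0.0, 89.9]
wrist_force: [0.0, -0.5, -0.4]
finger_gap: 1.0
finger_force: 0.0
```

Run:
```python
from workcell import *
from h import *
s=read_state();im=get_image('wrist');c=wristcam(s,im);pickle.dump(c,open('w1.pkl','wb'))
print(s['time_s'],s['ee_pos'],s['tool_rot'],s['joint_positions']);print(im['hand_eye'],im['K'][0,0])
print('view corners',cast(c,[[0,0],[511,0],[511,383],[0,383]],0).round())
cv2.imwrite('pics/w1.png',im['img'][:,:,::-1])
```

```text
2.2 [483.36187889 216.62246013 244.82301671] [-1.79934996e+02 -4.06814571e-03  8.98760899e+01] [ 1.18582151e+01 -2.14478986e+00  1.06803160e+02  1.80575638e-02
  7.54043740e+01  1.19775629e+01]
[[-5.74932304e-04 -9.65465311e-01 -2.60531002e-01  6.70028815e+01]
 [ 9.99999443e-01 -3.24499029e-04 -1.00425449e-03 -2.04172546e-02]
 [ 8.85030815e-04 -2.60531434e-01  9.65464960e-01 -1.27838760e+02]
 [ 0.00000000e+00  0.00000000e+00  0.00000000e+00  1.00000000e+00]] 312.7398952614763
view corners [[ 211.  395.    0.]
 [ 752.  393.    0.]
 [ 857. -108.    0.]
 [ 102. -108.    0.]]
```

View pics/w1.png

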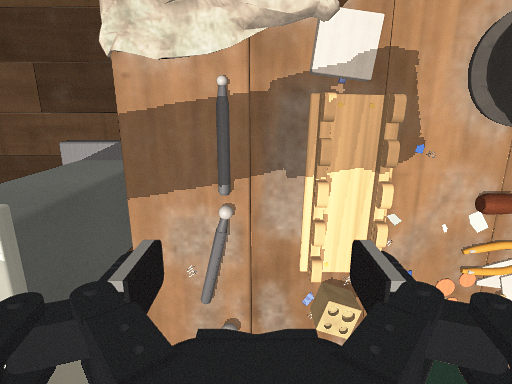

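The wrist view shows the whole rest. The board's near edge runs from (311,94) to (302,271). Punch d lies from (221,80) to (225,193), punch c from (227,212) to (206,302), and the block is at (340,315).

Run:
```python
from h import *
c=pickle.load(open('w1.pkl','rb'))
hsv=cv2.cvtColor(c['img'],cv2.COLOR_RGB2HSV);H,S,V=[hsv[...,i].astype(int) for i in range(3)]
print('near edge sample row150',hsv[150,302:314].tolist());print('row240',hsv[240,296:308].tolist());print('col306 bottom',hsv[264:278,306].tolist());print('col316 top',hsv[88:100,314].tolist())
box=np.zeros(H.shape,bool);box[70:310,195:240]=1
for nm,m,a in(('bar',box&(S<90)&(V<110),250),('ball',box&(S<50)&(V>135),20)):
  for b,s,ct in blobs(m,a):
    p=cast(c,np.argwhere(b)[:,::-1],7.);mu=p.mean(0);w,v=np.linalg.eigh(np.cov(p[:,:2].T));e=v[:,1]*np.sign(v[1,1])
    q=(p-mu)[:,:2]@e; print(nm,s,mu.round(1),'ang',np.degrees(np.arctan2(e[1],e[0])).round(1),'ext',q.min().round(),q.max().round())
cv2.imwrite('pics/w1c.png',cv2.resize(c['img'][80:290,285:425,::-1],None,fx=2.8,fy=2.8,interpolation=cv2.INTER_CUBIC))
```

```text
near edge sample row150 [[13, 65, 117], [15, 74, 117], [14, 68, 124], [14, 70, 117], [14, 97, 121], [14, 122, 167], [16, 123, 184], [15, 122, 207], [15, 121, 204], [15, 123, 205], [15, 121, 206], [15, 120, 210]]
row240 [[13, 100, 188], [14, 100, 188], [13, 97, 186], [14, 98, 185], [13, 100, 174], [18, 120, 246], [24, 86, 255], [26, 72, 255], [26, 75, 255], [27, 71, 255], [27, 68, 255], [27, 66, 255]]
col306 bottom [[27, 70, 255], [27, 72, 255], [28, 74, 255], [27, 73, 255], [27, 73, 255], [28, 74, 255], [30, 62, 255], [15, 130, 230], [14, 131, 160], [14, 132, 157], [14, 128, 160], [13, 132, 162], [13, 130, 161], [14, 128, 164]]
col316 top [[13, 86, 127], [14, 85, 129], [13, 78, 124], [15, 78, 121], [15, 76, 118], [16, 116, 161], [15, 124, 198], [15, 122, 207], [14, 124, 210], [15, 123, 209], [16, 123, 211], [15, 123, 206]]
bar [ 216   85   15  110 1183] [444.  246.7   7. ] ang 89.7 ext -63.0 62.0
bar [207 218  21  86 309] [432.1  97.8   7. ] ang 78.9 ext -68.0 55.0
ball [217  76  10   9  76] [444.1 313.7   7. ] ang 12.0 ext -5.0 5.0
ball [220 185   5   9  39] [441.2 189.3   7. ] ang 79.7 ext -5.0 6.0
ball [219 206  13  26 179] [442.8 156.4   7. ] ang 75.3 ext -22.0 12.0
```

View pics/w1c.png

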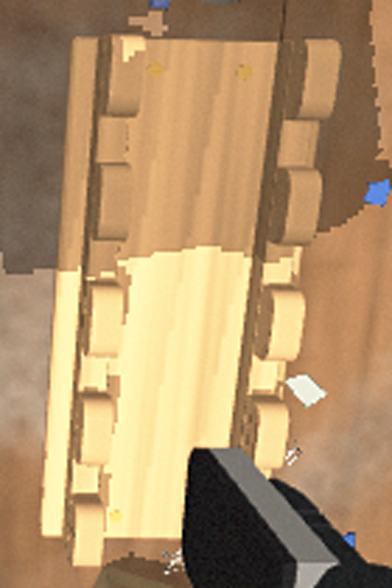

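Run:
```python
from h import *
c=pickle.load(open('w1.pkl','rb'))
hsv=cv2.cvtColor(c['img'],cv2.COLOR_RGB2HSV);H,S,V=[hsv[...,i].astype(int) for i in range(3)]
pts=[]
for r in list(range(100,165))+list(range(185,266)):
    u0=round(310.7-(r-93)*0.06)-6
    g=np.diff(V[r,u0:u0+12]);k=np.argmax(g);pts.append((u0+k+1,r))
p=cast(c,pts,0.);a,b=np.polyfit(p[:,1],p[:,0],1);res=p[:,0]-a*p[:,1]-b
k=abs(res)<2.5;a,b=np.polyfit(p[k,1],p[k,0],1);print('edge slope -> yaw',-np.degrees(np.arctan(a)),'in',k.sum(),len(k),'std',res[k].std())
t=cast(c,[[313,93.5],[305.,271.5]],8.);print('ends',t, np.linalg.norm(t[0]-t[1]))
ym=t[:,1].mean();yaw=-np.arctan(a);ex=np.array([np.cos(yaw),np.sin(yaw)])
print('centre',np.array([a*ym+b,ym])+52*ex)
# c ball, bar profile
m=cv2.HoughCircles(cv2.resize(cv2.cvtColor(c['img'][200:225,212:242],cv2.COLOR_RGB2GRAY),None,fx=8,fy=8,interpolation=cv2.INTER_CUBIC),cv2.HOUGH_GRADIENT,2,200,param1=100,param2=10,minRadius=40,maxRadius=80)
print('c circ',m[0][0]/8+[212,200,0],cast(c,m[0][0][:2]/8+[212,200],9))
for r in(235,255,275,295):print(r,hsv[r,200:230].tolist())
```

```text
edge slope -> yaw -1.5442145638908584 in 146 146 std 0.3809455656923801
ends [[545.84282051 299.21901048   8.        ]
 [545.24084003  79.17455503   8.        ]] 220.04527887538978
centre [593.89370383 187.79546774]
c circ [228.375      212.625        9.85000038] [[448.14945993 160.10627038   9.        ]]
235 [[15, 74, 183], [16, 74, 176], [15, 74, 173], [13, 72, 174], [14, 79, 175], [15, 72, 173], [16, 70, 178], [15, 70, 179], [14, 77, 180], [14, 77, 182], [14, 77, 178], [15, 82, 183], [15, 81, 183], [14, 80, 185], [14, 75, 159], [10, 8, 90], [10, 7, 113], [18, 10, 128], [0, 12, 128], [9, 19, 132], [6, 10, 131], [4, 14, 127], [15, 8, 123], [0, 9, 118], [165, 10, 103], [8, 11, 91], [12, 61, 117], [15, 69, 130], [14, 73, 204], [14, 73, 196]]
255 [[14, 79, 175], [16, 80, 172], [13, 77, 173], [14, 78, 179], [13, 79, 180], [13, 77, 182], [14, 83, 181], [13, 84, 180], [14, 84, 183], [14, 83, 181], [14, 39, 110], [165, 5, 102], [9, 14, 126], [10, 11, 136], [10, 18, 130], [15, 15, 134], [4, 14, 127], [171, 14, 127], [21, 15, 120], [15, 15, 105], [173, 11, 94], [18, 31, 82], [15, 85, 114], [
[... 313 characters left out ...]
0, 7, 109], [10, 8, 95], [150, 7, 73], [14, 92, 116], [13, 92, 114], [15, 92, 111], [15, 98, 184], [13, 97, 179], [14, 105, 177], [13, 103, 183], [14, 109, 185], [14, 116, 185], [13, 119, 191], [14, 118, 192], [13, 116, 191], [14, 119, 184]]
295 [[14, 101, 172], [11, 61, 137], [165, 9, 109], [6, 10, 125], [15, 11, 136], [0, 12, 131], [12, 10, 129], [176, 17, 123], [10, 19, 123], [20, 13, 114], [30, 8, 93], [165, 7, 75], [12, 75, 102], [13, 96, 114], [15, 90, 111], [13, 94, 179], [14, 88, 173], [14, 90, 179], [13, 90, 182], [14, 88, 183], [14, 89, 183], [14, 95, 183], [13, 98, 189], [13, 103, 184], [13, 110, 176], [13, 115, 180], [13, 110, 183], [13, 110, 190], [14, 109, 190], [14, 113, 185]]
```

```bash
cat >> h.py <<'E'
def punches(c,box,smax=42,zs=7.,amin=60):
    hsv=cv2.cvtColor(c['img'],cv2.COLOR_RGB2HSV);v0,v1,u0,u1=box
    m=np.zeros(hsv.shape[:2],bool);m[v0:v1,u0:u1]=hsv[v0:v1,u0:u1,1]<smax
    for b,s,ct in blobs(m,amin):
        p=cast(c,np.argwhere(b)[:,::-1],zs)[:,:2];mu=p.mean(0)
        w,v=np.linalg.eigh(np.cov(p.T));e=v[:,1]*np.sign(v[1,1]);q=(p-mu)@e;n=np.array([e[1],-e[0]])
        t=q.min()
        k=(q>t+3)&(q<t+85);l=np.polyfit(q[k],((p-mu)@n)[k],1)   # plain bar only
        d=e+n*l[0];d/=np.linalg.norm(d)
        g=t+130-68;G=mu+e*g+n*(l[0]*g+l[1])
        print(s,'len',(q.max()-t).round(1),'ang',np.degrees(np.arctan2(d[1],d[0])).round(1),'grip pt(tail+62)',G.round(1),'width',round(float(k.sum())/82/ (len(q)/np.ptp(q))*1,2))
E
python3 - <<'E'
from h import *
punches(pickle.load(open('w1.pkl','rb')),(70,318,190,245))
print('top');punches(pickle.load(open('im0.pkl','rb'))['top'],(205,245,150,410))
E
```

```text
[ 216   76   14  119 1332] len 134.7 ang 89.7 grip pt(tail+62) [443.8 245.2] width 1.01
[ 201  205   32   99 1065] len 141.6 ang 76.3 grip pt(tail+62) [427.3  91.7] width 0.98
top
[159 219  52   5 173] len 127.5 ang 89.9 grip pt(tail+62) [445.2 248.2] width 1.05
[287 219  53   9 190] len 131.5 ang 94.3 grip pt(tail+62) [449. -76.] width 1.02
[349 218  53   7 180] len 131.9 ang 90.2 grip pt(tail+62) [ 456.2 -232.8] width 0.92
[219 221  51  16 183] len 130.0 ang 76.3 grip pt(tail+62) [429.6  97.5] width 1.07
```

Call:
drive_tool:
  series:
    - {"delta_pos":[28.5,-39.3,0],"dr":[0,0,0],"grip":1}
    - {"delta_pos":[0,0,49],"dr":[0,0,0],"grip":1}
    - {"delta_pos":[0,0,50],"dr":[0,0,0],"grip":1}
    - {"delta_pos":[0,0,50],"dr":[0,0,0],"grip":1}
    - {"delta_pos":[0,0,40],"dr":[0,0,0],"grip":1}
    - {"delta_pos":[0,0,20],"dr":[0,0,0],"grip":1}
    - {"delta_pos":[0,0,10],"dr":[0,0,0],"grip":1}
    - {"delta_pos":[0,0,10],"dr":[0,0,0],"grip":1}
    - {"delta_pos":[0,0,0],"dr":[0,0,0],"grip":1}
    - {"delta_pos":[0,0,0],"dr":[0,0,0],"grip":0}
    - {"delta_pos":[0,0,0],"dr":[0,0,0],"grip":0}
    - {"delta_pos":[0,0,0],"dr":[0,0,0],"grip":0}
    - {"delta_pos":[0,0,0],"dr":[0,0,0],"grip":0}
    - {"delta_pos":[0,0,0],"dr":[0,0,0],"grip":0}
    - {"delta_pos":[0,0,0],"dr":[0,0,0],"grip":0}
    - {"delta_pos":[0,0,0],"dr":[0,0,0],"grip":0}
    - {"delta_pos":[0,0,0],"dr":[0,0,0],"grip":0}

```text
time_s: 3.95
ee_pos: [444.3, 246.1, 16.9]
tool_rot: [180.0, -0.0, 90.0]
wrist_force: [-2.1, -0.9, 6.1]
finger_gap: 0.15
finger_force: 59.0
```

Call:
drive_tool:
  series:
    - {"delta_pos":[0,0,-20],"dr":[0,0,0],"grip":0}
    - {"delta_pos":[0,0,-40],"dr":[0,0,0],"grip":0}
    - {"delta_pos":[0,0,-40],"dr":[0,0,0],"grip":0}
    - {"delta_pos":[0,0,-10],"dr":[0,0,0.1452],"grip":0}
    - {"delta_pos":[0,0,0],"dr":[0,0,0.1452],"grip":0}
    - {"delta_pos":[0,0,0],"dr":[0,0,0.1452],"grip":0}
    - {"delta_pos":[0,0,0],"dr":[0,0,0.1452],"grip":0}
    - {"delta_pos":[0,0,0],"dr":[0,0,0.1452],"grip":0}
    - {"delta_pos":[0,0,0],"dr":[0,0,0.1452],"grip":0}
    - {"delta_pos":[0,0,0],"dr":[0,0,0.1452],"grip":0}
    - {"delta_pos":[0,0,0],"dr":[0,0,0.1452],"grip":0}
    - {"delta_pos":[0,0,0],"dr":[0,0,0.1452],"grip":0}
    - {"delta_pos":[0,0,0],"dr":[0,0,0.1452],"grip":0}
    - {"delta_pos":[0,0,0],"dr":[0,0,0.1452],"grip":0}
    - {"delta_pos":[37.5,-4.3,0],"dr":[0,0,0],"grip":0}
    - {"delta_pos":[37.5,-4.3,0],"dr":[0,0,0],"grip":0}
    - {"delta_pos":[37.5,-4.3,0],"dr":[0,0,0],"grip":0}
    - {"delta_pos":[37.5,-4.3,0],"dr":[0,0,0],"grip":0}
    - {"delta_pos":[0,0,0],"dr":[0,0,0],"grip":0}

```text
time_s: 5.85
ee_pos: [597.8, 258.8, 125.5]
tool_rot: [-180.0, -0.1, -1.6]
wrist_force: [-1.3, 0.5, -1.0]
finger_gap: 0.145
finger_force: 59.2
```

Run:
```python
from workcell import *
from h import *
s=read_state();im=get_image('wrist');c=wristcam(s,im);pickle.dump(c,open('w2.pkl','wb'))
print(s['time_s'],s['ee_pos'],s['tool_rot'],s['joint_positions'].round(1),s['wrist_force'])
cv2.imwrite('pics/w2.png',im['img'][:,:,::-1])
```

```text
5.85 [597.76547537 258.80211589 125.5030988 ] [-1.79989724e+02 -9.75510140e-02 -1.59219998e+00] [ 13.5  21.3  93.5  -0.   65.1 105.1] [-1.28884596  0.48235016 -0.98096543]
```

View pics/w2.png

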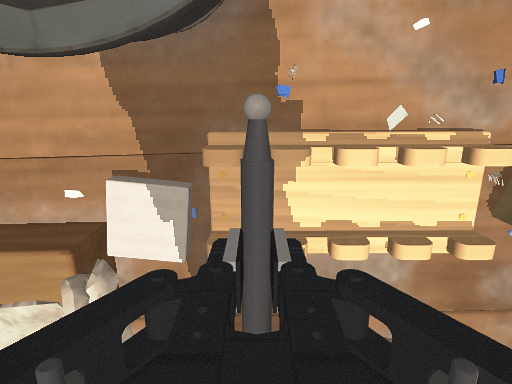

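The wrist view shows the punch gripped straight, ball at (257,105). Far-rail teeth tops are at about u 335–378 and 400–445, v≈150–160, and the board's left end is at u≈208. I'll check the rest's position with these.

Run:
```python
from h import *
c=pickle.load(open('w2.pkl','rb'))
g=cv2.cvtColor(c['img'],cv2.COLOR_RGB2HSV)[...,2].astype(int)
print('tooth row157',[(u,int(g[157,u])) for u in range(326,450,1) if abs(g[157,u+1]-g[157,u-1])>25])
print('left end row200',g[200,202:216].tolist(),'far rail col356',g[126:172,356].tolist(), 'near rail col 350',g[228:264,350].tolist())
print('tooth ctrs z38',cast(c,[[356.5,157],[422.5,157]],38).round(1))
print('left end z8',cast(c,[[209,190],[210,215]],8).round(1),'ball z116',cast(c,[[257.3,106]],116).round(1))
print('far rail top edges z38',cast(c,[[356,146],[356,165]],38).round(1),'near',cast(c,[[350,236],[350,259]],38).round(1))
```

```text
tooth row157 [(331, 255), (332, 187), (333, 126), (335, 107), (336, 134), (337, 162), (338, 188), (339, 216), (394, 255), (395, 195), (397, 175), (398, 107), (403, 132), (404, 151), (405, 171), (406, 191), (407, 212)]
left end row200 [114, 112, 114, 117, 116, 115, 116, 119, 189, 204, 213, 209, 211, 216] far rail col356 [165, 163, 163, 166, 106, 134, 227, 172, 173, 172, 172, 172, 168, 175, 178, 181, 179, 178, 152, 126, 145, 132, 122, 249, 255, 253, 253, 253, 253, 253, 253, 253, 253, 253, 253, 253, 253, 254, 254, 254, 254, 254, 253, 251, 249, 247] near rail col 350 [203, 206, 169, 130, 126, 125, 136, 140, 145, 153, 140, 135, 138, 138, 135, 132, 123, 216, 255, 254, 253, 253, 253, 253, 253, 253, 253, 253, 253, 253, 254, 255, 220, 174, 176, 173]
tooth ctrs z38 [[628.9 189.9  38. ]
 [627.6 144.2  38. ]]
left end z8 [[600.6 298.5   8. ]
 [579.2 299.1   8. ]] ball z116 [[664.3 257.8 116. ]]
far rail top edges z38 [[636.5 190.6  38. ]
 [623.3 189.9  38. ]] near [[570.1 191.5  38. ]
 [551.4 190.5  38. ]]
```

Call:
drive_tool:
  series:
    - {"delta_pos":[-1,-1.2,0],"dr":[0,0,0],"grip":0}
    - {"delta_pos":[0,0,40],"dr":[0,0,0],"grip":0}
    - {"delta_pos":[0,0,25],"dr":[0,0,0],"grip":0}
    - {"delta_pos":[0,0,10],"dr":[0,0,0],"grip":0}
    - {"delta_pos":[0,0,6],"dr":[0,0,0],"grip":0}
    - {"delta_pos":[0,0,4],"dr":[0,0,0],"grip":0}
    - {"delta_pos":[0,0,0],"dr":[0,0,0],"grip":0}
    - {"delta_pos":[0,0,0],"dr":[0,0,0],"grip":0}

```text
time_s: 6.7
ee_pos: [594.0, 260.6, 42.5]
tool_rot: [-180.0, -0.1, -1.5]
wrist_force: [-0.3, -1.0, -1.6]
finger_gap: 0.145
finger_force: 59.2
```

Call:
drive_tool:
  series:
    - {"delta_pos":[0,0,2.5],"dr":[0,0,0],"grip":0}
    - {"delta_pos":[0,0,0],"dr":[0,0,0],"grip":0}
    - {"delta_pos":[0,0,0],"dr":[0,0,0],"grip":0.42}
    - {"delta_pos":[0,0,0],"dr":[0,0,0],"grip":0.42}
    - {"delta_pos":[0,0,0],"dr":[0,0,0],"grip":0.42}
    - {"delta_pos":[0,0,0],"dr":[0,0,0],"grip":0.42}
    - {"delta_pos":[0,0,0],"dr":[0,0,0],"grip":0.42}
    - {"delta_pos":[0,0,-20],"dr":[0,0,0],"grip":0.42}
    - {"delta_pos":[0,0,-40],"dr":[0,0,0],"grip":0.42}
    - {"delta_pos":[0,0,-45],"dr":[0,0,0],"grip":0.6}
    - {"delta_pos":[0,0,-50],"dr":[0,0,0],"grip":1}
    - {"delta_pos":[0,0,0],"dr":[0,0,0],"grip":1}

```text
time_s: 7.9
ee_pos: [597.8, 261.8, 203.5]
tool_rot: [-179.8, -0.9, -1.5]
wrist_force: [1.3, -0.6, 0.9]
finger_gap: 0.91
finger_force: 0.0
```

Run:
```python
from workcell import *
from h import *
s=read_state();im=get_image('wrist');c=wristcam(s,im);pickle.dump(c,open('w3.pkl','wb'))
print(s['time_s'],s['ee_pos'],s['tool_rot'],s['joint_positions'].round(1),s['wrist_force'])
cv2.imwrite('pics/w3.png',im['img'][:,:,::-1])
```

```text
7.9 [597.79484048 261.79640343 203.47476667] [-179.75003354   -0.88698994   -1.49287269] [ 13.7  16.   91.4   0.   71.7 105.2] [ 1.28193642 -0.61074926  0.86818998]
```

View pics/w3.png

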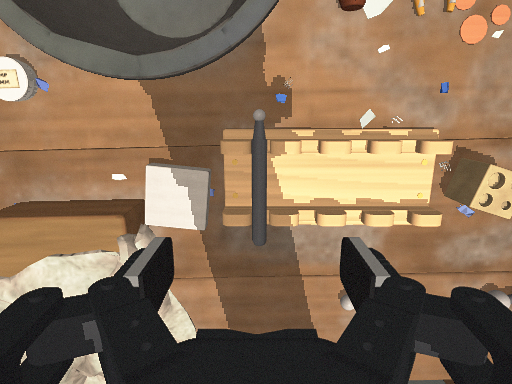

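Punch d lies across both rails in the left notch (ball (259,115), tail (259,240)), between the teeth. Next is c.

Call:
drive_tool:
  series:
    - {"delta_pos":[-22.3,37.8,-7],"dr":[0,0,0],"grip":1}
    - {"delta_pos":[-22.3,37.8,-7],"dr":[0,0,0],"grip":1}
    - {"delta_pos":[-22.3,37.8,-7],"dr":[0,0,0],"grip":1}
    - {"delta_pos":[-22.3,37.8,-7],"dr":[0,0,0],"grip":1}
    - {"delta_pos":[-22.3,37.8,-7],"dr":[0,0,0],"grip":1}
    - {"delta_pos":[-22.3,37.8,-7],"dr":[0,0,0],"grip":1}
    - {"delta_pos":[-22.3,37.8,-7],"dr":[0,0,0],"grip":1}
    - {"delta_pos":[0,0,0],"dr":[0,0,-0.1358],"grip":1}
    - {"delta_pos":[0,0,0],"dr":[0,0,-0.1358],"grip":1}
    - {"delta_pos":[0,0,0],"dr":[0,0,-0.1358],"grip":1}
    - {"delta_pos":[0,0,0],"dr":[0,0,-0.1358],"grip":1}
    - {"delta_pos":[0,0,0],"dr":[0,0,-0.1358],"grip":1}
    - {"delta_pos":[0,0,0],"dr":[0,0,-0.1358],"grip":1}
    - {"delta_pos":[0,0,0],"dr":[0,0,-0.1358],"grip":1}
    - {"delta_pos":[0,0,0],"dr":[0,0,-0.1358],"grip":1}
    - {"delta_pos":[0,0,0],"dr":[0,0,-0.1358],"grip":1}
    - {"delta_pos":[0,0,0],"dr":[0,0,-0.1358],"grip":1}
    - {"delta_pos":[0,0,0],"dr":[0,0,0],"grip":1}
    - {"delta_pos":[0,0,0],"dr":[0,0,0],"grip":1}
    - {"delta_pos":[0,0,0],"dr":[0,0,0],"grip":1}

```text
time_s: 9.95
ee_pos: [430.1, 0.1, 242.3]
tool_rot: [-179.9, -0.0, 76.2]
wrist_force: [-1.0, -0.3, -0.2]
finger_gap: 0.999
finger_force: 0.0
```

Run:
```python
from workcell import *
from h import *
s=read_state();im=get_image('wrist');c=wristcam(s,im);pickle.dump(c,open('w4.pkl','wb'))
print(s['time_s'],s['ee_pos'],s['tool_rot'],s['joint_positions'].round(1),s['wrist_force'])
cv2.imwrite('pics/w4.png',im['img'][:,:,::-1])
punches(c,(60,330,165,345),zs=7.5,amin=400)
```

```text
9.95 [4.30091035e+02 1.45122929e-01 2.42250711e+02] [-1.79945068e+02 -1.60895519e-03  7.61965761e+01] [-15.2 -17.2 120.2   0.   77.1  -1.4] [-0.98655436 -0.3170511  -0.19077238]
[ 229   60   14   83 1031] len 87.7 ang 76.0 grip pt(tail+62) [428.3  94.6] width 1.0
[ 262  164   44  106 1271] len 142.9 ang 94.1 grip pt(tail+62) [449.2 -79.9] width 0.91
[296 276  27  54 734] len 84.2 ang 90.4 grip pt(tail+62) [ 455.7 -175.8] width 1.01
[ 165  302   54   28 1028] len 71.9 ang 172.7 grip pt(tail+62) [ 266.5 -174.9] width 0.87
```

View pics/w4.png

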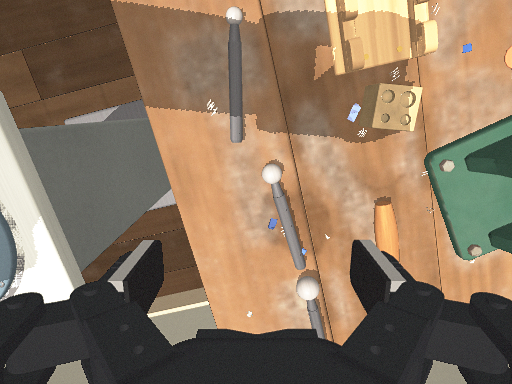

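The wrist view shows c (ball (235,15), tail (237,140)), b (ball (272,173), tail (300,267)) and a's ball at (308,290). The fits agree with the top view. Next I grip c.

Call:
drive_tool:
  series:
    - {"delta_pos":[45.7,-12,0],"dr":[0,0,0],"grip":1}
    - {"delta_pos":[45.7,-12,0],"dr":[0,0,0],"grip":1}
    - {"delta_pos":[0,0,50],"dr":[0,0,0],"grip":1}
    - {"delta_pos":[0,0,50],"dr":[0,0,0],"grip":1}
    - {"delta_pos":[0,0,50],"dr":[0,0,0],"grip":1}
    - {"delta_pos":[0,0,46],"dr":[0,0,0],"grip":1}
    - {"delta_pos":[0,0,20],"dr":[0,0,0],"grip":1}
    - {"delta_pos":[0,0,10],"dr":[0,0,0],"grip":1}
    - {"delta_pos":[0,0,0],"dr":[0,0,0],"grip":1}
    - {"delta_pos":[0,0,0],"dr":[0,0,0],"grip":0}
    - {"delta_pos":[0,0,0],"dr":[0,0,0],"grip":0}
    - {"delta_pos":[0,0,0],"dr":[0,0,0],"grip":0}
    - {"delta_pos":[0,0,0],"dr":[0,0,0],"grip":0}
    - {"delta_pos":[0,0,0],"dr":[0,0,0],"grip":0}
    - {"delta_pos":[0,0,0],"dr":[0,0,0],"grip":0}
    - {"delta_pos":[0,0,0],"dr":[0,0,0],"grip":0}
    - {"delta_pos":[0,0,0],"dr":[0,0,0],"grip":0}

```text
time_s: 11.7
ee_pos: [429.2, 94.5, 17.5]
tool_rot: [180.0, -0.0, 76.3]
wrist_force: [-1.7, -0.5, 5.3]
finger_gap: 0.149
finger_force: 58.7
```

Call:
drive_tool:
  series:
    - {"delta_pos":[0,0,-20],"dr":[0,0,0],"grip":0}
    - {"delta_pos":[0,0,-40],"dr":[0,0,0],"grip":0}
    - {"delta_pos":[0,0,-40],"dr":[0,0,0],"grip":0}
    - {"delta_pos":[0,0,-10],"dr":[0,0,0.1358],"grip":0}
    - {"delta_pos":[0,0,0],"dr":[0,0,0.1358],"grip":0}
    - {"delta_pos":[0,0,0],"dr":[0,0,0.1358],"grip":0}
    - {"delta_pos":[0,0,0],"dr":[0,0,0.1358],"grip":0}
    - {"delta_pos":[0,0,0],"dr":[0,0,0.1358],"grip":0}
    - {"delta_pos":[0,0,0],"dr":[0,0,0.1358],"grip":0}
    - {"delta_pos":[0,0,0],"dr":[0,0,0.1358],"grip":0}
    - {"delta_pos":[0,0,0],"dr":[0,0,0.1358],"grip":0}
    - {"delta_pos":[0,0,0],"dr":[0,0,0.1358],"grip":0}
    - {"delta_pos":[0,0,0],"dr":[0,0,0.1358],"grip":0}
    - {"delta_pos":[32.6,-24.3,0],"dr":[0,0,0],"grip":0}
    - {"delta_pos":[32.6,-24.3,0],"dr":[0,0,0],"grip":0}
    - {"delta_pos":[32.6,-24.3,0],"dr":[0,0,0],"grip":0}
    - {"delta_pos":[32.6,-24.3,0],"dr":[0,0,0],"grip":0}
    - {"delta_pos":[32.6,-24.3,0],"dr":[0,0,0],"grip":0}
    - {"delta_pos":[0,0,0],"dr":[0,0,0],"grip":0}
    - {"delta_pos":[0,0,0],"dr":[0,0,0],"grip":0}

```text
time_s: 13.7
ee_pos: [594.3, 212.0, 125.4]
tool_rot: [180.0, 0.1, -1.5]
wrist_force: [-0.1, -1.7, -2.0]
finger_gap: 0.147
finger_force: 59.4
```

Run:
```python
from workcell import *
from h import *
s=read_state();im=get_image('wrist');c=wristcam(s,im);pickle.dump(c,open('w5.pkl','wb'))
print(s['time_s'],s['ee_pos'],s['tool_rot'],s['wrist_force'],s['finger_gap'])
cv2.imwrite('pics/w5.png',im['img'][:,:,::-1])
```

```text
13.7 [594.32355394 211.99026995 125.43896816] [ 1.79966370e+02  1.33883421e-01 -1.46043977e+00] [-0.07671349 -1.73920044 -2.00621181] 0.1469154497716631
```

View pics/w5.png

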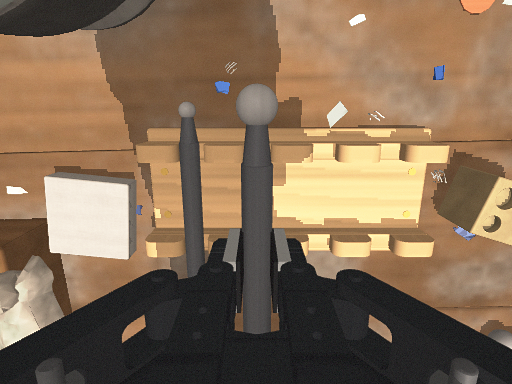

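c is straight in the grip (ball (257,105)) and above its gap. d sits in the notch between the teeth at u≈180 and 205. Lowering c.

Call:
drive_tool:
  series:
    - {"delta_pos":[0,0,40],"dr":[0,0,0],"grip":0}
    - {"delta_pos":[0,0,25],"dr":[0,0,0],"grip":0}
    - {"delta_pos":[0,0,10],"dr":[0,0,0],"grip":0}
    - {"delta_pos":[0,0,6],"dr":[0,0,0],"grip":0}
    - {"delta_pos":[0,0,5],"dr":[0,0,0],"grip":0}
    - {"delta_pos":[0,0,0],"dr":[0,0,0],"grip":0}
    - {"delta_pos":[0,0,0],"dr":[0,0,0],"grip":0}
    - {"delta_pos":[0,0,0],"dr":[0,0,0],"grip":0.42}
    - {"delta_pos":[0,0,0],"dr":[0,0,0],"grip":0.42}
    - {"delta_pos":[0,0,0],"dr":[0,0,0],"grip":0.42}
    - {"delta_pos":[0,0,0],"dr":[0,0,0],"grip":0.42}
    - {"delta_pos":[0,0,0],"dr":[0,0,0],"grip":0.42}
    - {"delta_pos":[0,0,-20],"dr":[0,0,0],"grip":0.42}
    - {"delta_pos":[0,0,-40],"dr":[0,0,0],"grip":0.42}
    - {"delta_pos":[0,0,-45],"dr":[0,0,0],"grip":0.42}
    - {"delta_pos":[0,0,-50],"dr":[0,0,0],"grip":1}
    - {"delta_pos":[0,0,-48],"dr":[0,0,0],"grip":1}

```text
time_s: 15.45
ee_pos: [594.5, 211.7, 245.8]
tool_rot: [180.0, -0.0, -1.5]
wrist_force: [0.7, -0.5, -0.2]
finger_gap: 0.748
finger_force: 0.0
```

Call:
drive_tool:
  series:
    - {"delta_pos":[-19.6,42.2,0],"dr":[0,0,0],"grip":1}
    - {"delta_pos":[-19.6,42.2,0],"dr":[0,0,0],"grip":1}
    - {"delta_pos":[-19.6,42.2,0],"dr":[0,0,0],"grip":1}
    - {"delta_pos":[-19.6,42.2,0],"dr":[0,0,0],"grip":1}
    - {"delta_pos":[-19.6,42.2,0],"dr":[0,0,0],"grip":1}
    - {"delta_pos":[-19.6,42.2,0],"dr":[0,0,0],"grip":1}
    - {"delta_pos":[-19.7,42.4,0],"dr":[0,0,0],"grip":1}
    - {"delta_pos":[0,0,0],"dr":[0,0,-0.139],"grip":1}
    - {"delta_pos":[0,0,0],"dr":[0,0,-0.139],"grip":1}
    - {"delta_pos":[0,0,0],"dr":[0,0,-0.139],"grip":1}
    - {"delta_pos":[0,0,0],"dr":[0,0,-0.139],"grip":1}
    - {"delta_pos":[0,0,0],"dr":[0,0,-0.139],"grip":1}
    - {"delta_pos":[0,0,0],"dr":[0,0,-0.139],"grip":1}
    - {"delta_pos":[0,0,0],"dr":[0,0,-0.139],"grip":1}
    - {"delta_pos":[0,0,0],"dr":[0,0,-0.139],"grip":1}
    - {"delta_pos":[0,0,0],"dr":[0,0,-0.139],"grip":1}
    - {"delta_pos":[0,0,0],"dr":[0,0,-0.139],"grip":1}
    - {"delta_pos":[0,0,0],"dr":[0,0,-0.139],"grip":1}
    - {"delta_pos":[0,0,0],"dr":[0,0,-0.139],"grip":1}
    - {"delta_pos":[0,0,0],"dr":[0,0,0],"grip":1}

```text
time_s: 17.45
ee_pos: [449.7, -80.1, 243.8]
tool_rot: [180.0, 0.0, 94.1]
wrist_force: [0.7, -0.1, 1.3]
finger_gap: 1.004
finger_force: 0.0
```

Call:
drive_tool:
  series:
    - {"delta_pos":[0,0,50],"dr":[0,0,0],"grip":1}
    - {"delta_pos":[0,0,50],"dr":[0,0,0],"grip":1}
    - {"delta_pos":[0,0,50],"dr":[0,0,0],"grip":1}
    - {"delta_pos":[0,0,46],"dr":[0,0,0],"grip":1}
    - {"delta_pos":[0,0,20],"dr":[0,0,0],"grip":1}
    - {"delta_pos":[0,0,10],"dr":[0,0,0],"grip":1}
    - {"delta_pos":[0,0,0],"dr":[0,0,0],"grip":1}
    - {"delta_pos":[0,0,0],"dr":[0,0,0],"grip":0}
    - {"delta_pos":[0,0,0],"dr":[0,0,0],"grip":0}
    - {"delta_pos":[0,0,0],"dr":[0,0,0],"grip":0}
    - {"delta_pos":[0,0,0],"dr":[0,0,0],"grip":0}
    - {"delta_pos":[0,0,0],"dr":[0,0,0],"grip":0}
    - {"delta_pos":[0,0,0],"dr":[0,0,0],"grip":0}
    - {"delta_pos":[0,0,0],"dr":[0,0,0],"grip":0}
    - {"delta_pos":[0,0,0],"dr":[0,0,0],"grip":0}

```text
time_s: 18.95
ee_pos: [450.5, -80.4, 18.5]
tool_rot: [179.9, 0.0, 94.1]
wrist_force: [0.4, 0.8, 6.6]
finger_gap: 0.147
finger_force: 58.8
```

Call:
drive_tool:
  series:
    - {"delta_pos":[0,0,-20],"dr":[0,0,0],"grip":0}
    - {"delta_pos":[0,0,-45],"dr":[0,0,0],"grip":0}
    - {"delta_pos":[0,0,-35],"dr":[0,0,0.139],"grip":0}
    - {"delta_pos":[0,0,-10],"dr":[0,0,0.139],"grip":0}
    - {"delta_pos":[0,0,0],"dr":[0,0,0.139],"grip":0}
    - {"delta_pos":[0,0,0],"dr":[0,0,0.139],"grip":0}
    - {"delta_pos":[0,0,0],"dr":[0,0,0.139],"grip":0}
    - {"delta_pos":[0,0,0],"dr":[0,0,0.139],"grip":0}
    - {"delta_pos":[0,0,0],"dr":[0,0,0.139],"grip":0}
    - {"delta_pos":[0,0,0],"dr":[0,0,0.139],"grip":0}
    - {"delta_pos":[0,0,0],"dr":[0,0,0.139],"grip":0}
    - {"delta_pos":[0,0,0],"dr":[0,0,0.139],"grip":0}
    - {"delta_pos":[0,0,0],"dr":[0,0,0.139],"grip":0}
    - {"delta_pos":[0,0,0],"dr":[0,0,0.139],"grip":0}

```text
time_s: 20.35
ee_pos: [448.9, -79.8, 126.8]
tool_rot: [-180.0, 0.1, -1.8]
wrist_force: [-0.2, 0.1, -1.0]
finger_gap: 0.145
finger_force: 59.4
```

Call:
drive_tool:
  series:
    - {"delta_pos":[22.9,-41.3,0],"dr":[0,0,0],"grip":0}
    - {"delta_pos":[22.9,-41.3,0],"dr":[0,0,0],"grip":0}
    - {"delta_pos":[22.9,-41.3,0],"dr":[0,0,0],"grip":0}
    - {"delta_pos":[22.9,-41.3,0],"dr":[0,0,0],"grip":0}
    - {"delta_pos":[22.9,-41.3,0],"dr":[0,0,0],"grip":0}
    - {"delta_pos":[22.9,-41.3,0],"dr":[0,0,0],"grip":0}
    - {"delta_pos":[0,0,0],"dr":[0,0,0],"grip":0}
    - {"delta_pos":[0,0,0],"dr":[0,0,0],"grip":0}
    - {"delta_pos":[0,0,0],"dr":[0,0,0],"grip":0}

```text
time_s: 21.25
ee_pos: [592.5, 163.2, 126.7]
tool_rot: [180.0, 0.1, -1.5]
wrist_force: [-0.4, 0.3, -2.2]
finger_gap: 0.146
finger_force: 59.5
```

Run:
```python
from workcell import *
from h import *
s=read_state();im=get_image('wrist');c=wristcam(s,im);pickle.dump(c,open('w6.pkl','wb'))
print(s['time_s'],s['ee_pos'],s['tool_rot'],s['wrist_force'],s['finger_gap'])
cv2.imwrite('pics/w6.png',im['img'][:,:,::-1])
```

```text
21.25 [592.54864658 163.21391447 126.74150663] [ 1.79969289e+02  1.30537685e-01 -1.54152065e+00] [-0.37696351  0.30725639 -2.23410933] 0.14551668179905108
```

View pics/w6.png

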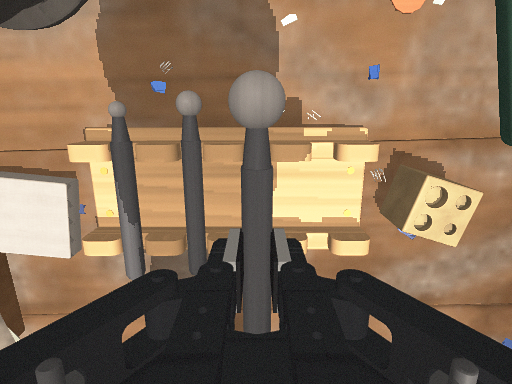

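d and c lie in their notches. b is centred over the third gap (between teeth u≈243 and 273). Lowering b.

Call:
drive_tool:
  series:
    - {"delta_pos":[0,0,40],"dr":[0,0,0],"grip":0}
    - {"delta_pos":[0,0,25],"dr":[0,0,0],"grip":0}
    - {"delta_pos":[0,0,10],"dr":[0,0,0],"grip":0}
    - {"delta_pos":[0,0,6],"dr":[0,0,0],"grip":0}
    - {"delta_pos":[0,0,5.5],"dr":[0,0,0],"grip":0}
    - {"delta_pos":[0,0,0],"dr":[0,0,0],"grip":0}
    - {"delta_pos":[0,0,0],"dr":[0,0,0],"grip":0}
    - {"delta_pos":[0,0,0],"dr":[0,0,0],"grip":0.42}
    - {"delta_pos":[0,0,0],"dr":[0,0,0],"grip":0.42}
    - {"delta_pos":[0,0,0],"dr":[0,0,0],"grip":0.42}
    - {"delta_pos":[0,0,0],"dr":[0,0,0],"grip":0.42}
    - {"delta_pos":[0,0,0],"dr":[0,0,0],"grip":0.42}
    - {"delta_pos":[0,0,-20],"dr":[0,0,0],"grip":0.42}
    - {"delta_pos":[0,0,-40],"dr":[0,0,0],"grip":0.42}
    - {"delta_pos":[0,0,-45],"dr":[0,0,0],"grip":0.42}
    - {"delta_pos":[0,0,-50],"dr":[0,0,0],"grip":1}
    - {"delta_pos":[0,0,-48],"dr":[0,0,0],"grip":1}

```text
time_s: 23.0
ee_pos: [593.3, 164.0, 246.3]
tool_rot: [-180.0, -0.0, -1.5]
wrist_force: [1.4, -0.1, -0.4]
finger_gap: 0.746
finger_force: 0.0
```

Call:
drive_tool:
  series:
    - {"delta_pos":[-14.1,46.4,0],"dr":[0,0,0],"grip":1}
    - {"delta_pos":[-14.1,46.4,0],"dr":[0,0,0],"grip":1}
    - {"delta_pos":[-14.1,46.4,0],"dr":[0,0,0],"grip":1}
    - {"delta_pos":[-14.1,46.4,0],"dr":[0,0,0],"grip":1}
    - {"delta_pos":[-14.1,46.4,0],"dr":[0,0,0],"grip":1}
    - {"delta_pos":[-14.1,46.4,0],"dr":[0,0,0],"grip":1}
    - {"delta_pos":[-14.1,46.4,0],"dr":[0,0,0],"grip":1}
    - {"delta_pos":[-14.1,46.4,0],"dr":[0,0,0],"grip":1}
    - {"delta_pos":[-14.1,46.4,0],"dr":[0,0,0],"grip":1}

```text
time_s: 23.9
ee_pos: [454.8, -251.9, 244.5]
tool_rot: [180.0, -0.0, -1.5]
wrist_force: [1.1, 0.2, 0.2]
finger_gap: 0.998
finger_force: 0.0
```

Call:
drive_tool:
  series:
    - {"delta_pos":[0,0,0],"dr":[0,0,-0.1456],"grip":1}
    - {"delta_pos":[0,0,0],"dr":[0,0,-0.1456],"grip":1}
    - {"delta_pos":[0,0,0],"dr":[0,0,-0.1456],"grip":1}
    - {"delta_pos":[0,0,0],"dr":[0,0,-0.1456],"grip":1}
    - {"delta_pos":[0,0,0],"dr":[0,0,-0.1456],"grip":1}
    - {"delta_pos":[0,0,0],"dr":[0,0,-0.1456],"grip":1}
    - {"delta_pos":[0,0,0],"dr":[0,0,-0.1456],"grip":1}
    - {"delta_pos":[0,0,0],"dr":[0,0,-0.1456],"grip":1}
    - {"delta_pos":[0,0,0],"dr":[0,0,-0.1456],"grip":1}
    - {"delta_pos":[0,0,0],"dr":[0,0,-0.1456],"grip":1}
    - {"delta_pos":[0,0,0],"dr":[0,0,-0.1456],"grip":1}
    - {"delta_pos":[0,0,0],"dr":[0,0,0],"grip":1}
    - {"delta_pos":[0,0,0],"dr":[0,0,0],"grip":1}
    - {"delta_pos":[0,0,0],"dr":[0,0,0],"grip":1}

```text
time_s: 25.3
ee_pos: [455.8, -250.1, 244.3]
tool_rot: [-180.0, -0.0, 90.1]
wrist_force: [-0.1, -0.4, 0.4]
finger_gap: 1.003
finger_force: 0.0
```

Run:
```python
from workcell import *
from h import *
s=read_state();im=get_image('wrist');c=wristcam(s,im);pickle.dump(c,open('w7.pkl','wb'))
print(s['time_s'],s['ee_pos'],s['tool_rot'],s['joint_positions'].round(1))
cv2.imwrite('pics/w7.png',im['img'][:,:,::-1])
punches(c,(100,330,200,320),zs=8.5,amin=400)
```

```text
25.3 [ 455.80268579 -250.12821694  244.27084331] [-1.79998772e+02 -1.02506137e-03  9.01490800e+01] [-41.3  -3.5 108.2  -0.   75.3 -41.4]
[ 246  100   22  106 1219] len 122.6 ang 90.2 grip pt(tail+62) [ 456.  -234.9] width 0.94
[ 200  226  120  104 9893] len 162.4 ang 2.7 grip pt(tail+62) [ 440.3 -395.8] width 1.03
```

View pics/w7.png

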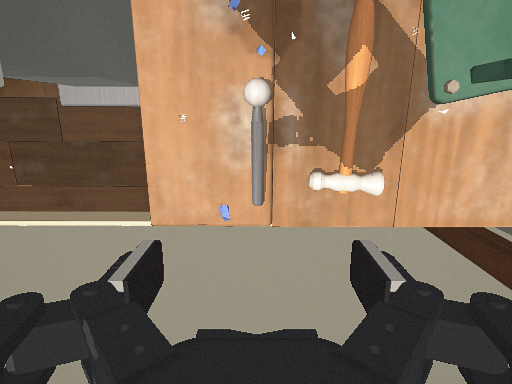

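a lies from ball (258,92) to tail (258,205). The hammer, at u>308, is clear of the fingers' path.

Call:
drive_tool:
  series:
    - {"delta_pos":[15.1,0.5,0],"dr":[0,0,0],"grip":0.7}
    - {"delta_pos":[0,0,50],"dr":[0,0,0],"grip":0.7}
    - {"delta_pos":[0,0,50],"dr":[0,0,0],"grip":0.7}
    - {"delta_pos":[0,0,50],"dr":[0,0,0],"grip":0.7}
    - {"delta_pos":[0,0,45],"dr":[0,0,0],"grip":0.7}
    - {"delta_pos":[0,0,20],"dr":[0,0,0],"grip":0.7}
    - {"delta_pos":[0,0,10],"dr":[0,0,0],"grip":0.7}
    - {"delta_pos":[0,0,0],"dr":[0,0,0],"grip":0.7}
    - {"delta_pos":[0,0,0],"dr":[0,0,0],"grip":0}
    - {"delta_pos":[0,0,0],"dr":[0,0,0],"grip":0}
    - {"delta_pos":[0,0,0],"dr":[0,0,0],"grip":0}
    - {"delta_pos":[0,0,0],"dr":[0,0,0],"grip":0}
    - {"delta_pos":[0,0,0],"dr":[0,0,0],"grip":0}
    - {"delta_pos":[0,0,0],"dr":[0,0,0],"grip":0}
    - {"delta_pos":[0,0,0],"dr":[0,0,0],"grip":0}

```text
time_s: 26.85
ee_pos: [457.2, -235.8, 20.8]
tool_rot: [179.9, 0.1, 90.3]
wrist_force: [-0.6, 1.4, 6.2]
finger_gap: 0.149
finger_force: 58.7
```

Call:
drive_tool:
  series:
    - {"delta_pos":[0,0,-20],"dr":[0,0,0],"grip":0}
    - {"delta_pos":[0,0,-45],"dr":[0,0,0],"grip":0}
    - {"delta_pos":[0,0,-35],"dr":[0,0,0.1456],"grip":0}
    - {"delta_pos":[0,0,-10],"dr":[0,0,0.1456],"grip":0}
    - {"delta_pos":[0,0,0],"dr":[0,0,0.1456],"grip":0}
    - {"delta_pos":[0,0,0],"dr":[0,0,0.1456],"grip":0}
    - {"delta_pos":[0,0,0],"dr":[0,0,0.1456],"grip":0}
    - {"delta_pos":[0,0,0],"dr":[0,0,0.1456],"grip":0}
    - {"delta_pos":[0,0,0],"dr":[0,0,0.1456],"grip":0}
    - {"delta_pos":[0,0,0],"dr":[0,0,0.1456],"grip":0}
    - {"delta_pos":[0,0,0],"dr":[0,0,0.1456],"grip":0}
    - {"delta_pos":[0,0,0],"dr":[0,0,0.1456],"grip":0}
    - {"delta_pos":[0,0,0],"dr":[0,0,0.1456],"grip":0}

```text
time_s: 28.15
ee_pos: [455.8, -234.8, 129.0]
tool_rot: [-180.0, 0.0, -1.9]
wrist_force: [0.2, -0.6, -2.9]
finger_gap: 0.145
finger_force: 59.3
```

Call:
drive_tool:
  series:
    - {"delta_pos":[0,-44.3,0],"dr":[0,0,0],"grip":0}
    - {"delta_pos":[0,-44.3,0],"dr":[0,0,0],"grip":0}
    - {"delta_pos":[0,-44.3,0],"dr":[0,0,0],"grip":0}
    - {"delta_pos":[0,-44.3,0],"dr":[0,0,0],"grip":0}
    - {"delta_pos":[0,-44.3,0],"dr":[0,0,0],"grip":0}
    - {"delta_pos":[0,-44.3,0],"dr":[0,0,0],"grip":0}
    - {"delta_pos":[0,-44.3,0],"dr":[0,0,0],"grip":0}
    - {"delta_pos":[0,-44.3,0],"dr":[0,0,0],"grip":0}
    - {"delta_pos":[42.2,0,0],"dr":[0,0,0],"grip":0}
    - {"delta_pos":[42.2,0,0],"dr":[0,0,0],"grip":0}
    - {"delta_pos":[42.2,0,0],"dr":[0,0,0],"grip":0}
    - {"delta_pos":[0,0,0],"dr":[0,0,0],"grip":0}
    - {"delta_pos":[0,0,0],"dr":[0,0,0],"grip":0}
    - {"delta_pos":[0,0,0],"dr":[0,0,0],"grip":0}

```text
time_s: 29.55
ee_pos: [590.8, 116.0, 128.7]
tool_rot: [180.0, 0.1, -1.5]
wrist_force: [-0.5, -0.2, -2.6]
finger_gap: 0.147
finger_force: 59.6
```

Run:
```python
from workcell import *
from h import *
s=read_state();im=get_image('wrist')
print(s['time_s'],s['ee_pos'],s['tool_rot'],s['wrist_force'],s['finger_gap'])
cv2.imwrite('pics/w8.png',im['img'][:,:,::-1])
```

```text
29.55 [590.75805712 115.95568476 128.68098262] [ 1.79998583e+02  1.11826690e-01 -1.50212232e+00] [-0.51178943 -0.2411589  -2.64592532] 0.14709282125461512
```

View pics/w8.png

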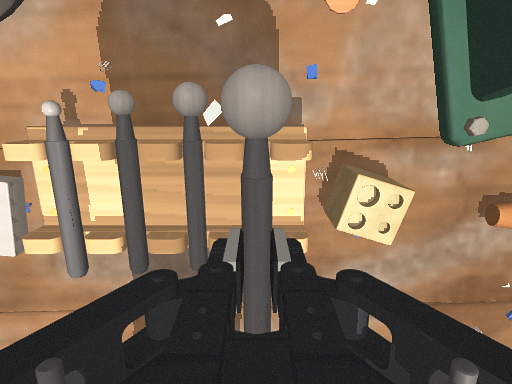

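d, c and b are seated, and a is aligned over the last notch beside the block. Lowering a.

Call:
drive_tool:
  series:
    - {"delta_pos":[0,0,40],"dr":[0,0,0],"grip":0}
    - {"delta_pos":[0,0,25],"dr":[0,0,0],"grip":0}
    - {"delta_pos":[0,0,10],"dr":[0,0,0],"grip":0}
    - {"delta_pos":[0,0,7],"dr":[0,0,0],"grip":0}
    - {"delta_pos":[0,0,5],"dr":[0,0,0],"grip":0}
    - {"delta_pos":[0,0,0],"dr":[0,0,0],"grip":0}
    - {"delta_pos":[0,0,0],"dr":[0,0,0],"grip":0}
    - {"delta_pos":[0,0,0],"dr":[0,0,0],"grip":0.4}
    - {"delta_pos":[0,0,0],"dr":[0,0,0],"grip":0.4}
    - {"delta_pos":[0,0,0],"dr":[0,0,0],"grip":0.4}
    - {"delta_pos":[0,0,0],"dr":[0,0,0],"grip":0.4}
    - {"delta_pos":[0,0,0],"dr":[0,0,0],"grip":0.4}
    - {"delta_pos":[0,0,-20],"dr":[0,0,0],"grip":0.4}
    - {"delta_pos":[0,0,-40],"dr":[0,0,0],"grip":0.4}
    - {"delta_pos":[0,0,-45],"dr":[0,0,0],"grip":0.4}
    - {"delta_pos":[0,0,-50],"dr":[0,0,0],"grip":1}
    - {"delta_pos":[-20,-20,-30],"dr":[0,0,0],"grip":1}
    - {"delta_pos":[-20,-20,0],"dr":[0,0,0],"grip":1}
    - {"delta_pos":[0,0,0],"dr":[0,0,0],"grip":1}
    - {"delta_pos":[0,0,0],"dr":[0,0,0],"grip":1}

```text
time_s: 31.6
ee_pos: [552.8, 157.1, 227.1]
tool_rot: [180.0, 0.0, -1.4]
wrist_force: [0.5, 0.2, -0.2]
finger_gap: 0.997
finger_force: 0.0
```

Run:
```python
from workcell import *
from h import *
s=read_state();im=get_image('wrist');c=wristcam(s,im)
print(s['time_s'],s['ee_pos'],s['tool_rot'],s['wrist_force'])
cv2.imwrite('pics/w9.png',im['img'][:,:,::-1])
pickle.dump(c,open('w9.pkl','wb'))
```

```text
31.6 [552.83761754 157.12628739 227.12733491] [ 1.79982143e+02  2.71137284e-03 -1.44675819e+00] [ 0.51837042  0.18595202 -0.21304456]
```

View pics/w9.png

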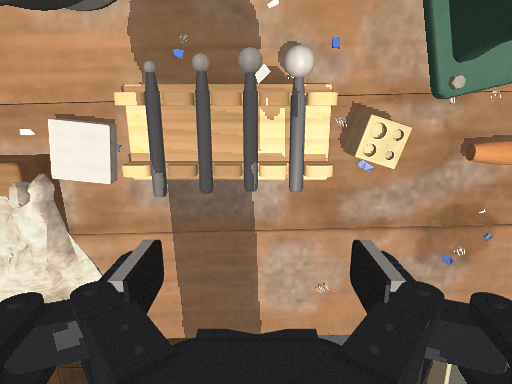

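All four are in the notches in order. d looks slightly slanted (ball (150,66), tail (159,192)), so I'll measure it.

Run:
```python
from h import *
c=pickle.load(open('w9.pkl','rb'))
y=np.radians(-1.5);R=np.array([[np.cos(y),np.sin(y)],[-np.sin(y),np.cos(y)]])
for n,b,t in(('d',(150.3,66.5),(159,190)),('c',(201,62),(206,188)),('b',(250,60),(251,187)),('a',(299.5,60.5),(296.5,188))):
    p=(cast(c,[b,t],29.)[:,:2]-[593.6,188])@R.T;d=p[0]-p[1];print(n,'ball',p[0].round(1),'ang',np.degrees(np.arctan2(d[1],d[0])).round(1),'len',np.linalg.norm(d).round())
```

```text
d ball [64.6 72.6] ang -0.7 len 124.0
c ball [68.7 23.1] ang -0.2 len 126.0
b ball [ 70.6 -24.5] ang 0.2 len 127.0
a ball [ 70.1 -72.5] ang 0.6 len 128.0
```

All punches are within tolerance. The slant was only perspective. Handing in.

```bash
python3 -c "
from workcell import *
print(job_done())"
```

```text
the job is handed in; nothing more can be done
None
```

All four punches lie in the notches, a (largest) beside the dapping block, then b, c and d. My last wrist-camera check put every ball within about 1 mm of its notch's middle along the rest and every axis within 1 degree of square. I handed the job in at about 32 s; no verdict was returned.

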